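# Set a brass panel up on the inspection easel

## Robot

A 6-joint arm with a two-finger parallel gripper is mounted at the origin on the work surface. World frame = base frame: x ahead of the robot, y to its left, z up, the work surface at z = 0. Lengths are in m, angles in rad, forces in N, time in s.
With the tool pointing down it reaches from about 0.425 to 0.95 m from the base axis. Payload 3.5 kg.
Tool frame: the origin (TCP) lies at the very end of the fingers, on their centre line; the grasp point (between the pads) lies ctrl.grip_point_offset behind it (ctrl.grip_point_offset is the distance from the TCP to the grasp point, in m); z points along the fingers, y is the direction in which the jaws open and shut (so a half turn about z gives the same grasp; the last joint's range is limited). The gripper opens to 85 mm and grips with 20 to 120 N. Pads are 22 mm wide; open, the fingers measure 114 mm over their backs; the gripper's body (76 mm by 85 mm) begins 54 mm behind the grasp point. The pads swing forward as they close: fully open they stand 13 mm farther back than shut.
Start: joints at [-1.453, 0.286, 1.577, -0, 1.279, -0.15], TCP at [0.179, -0.651, 0.231] pointing down, gripper open.
Joint ranges: [-2.77, 2.77], [-0.9, 2.22], [0.21, 2.48], [-1.53, 4.67], [0.24, 2.81], [-2.84, 2.84]. Speed limits (rad/s): [2.79, 2.79, 3.14, 3.14, 3.14, 3.14].

## Interface

Orientations are given as a unit quaternion [x, y, z, w].
In Python, from plant import ctrl gives the robot as it stands.
- The arm moves only by the tool servo_tool, never from a script. Its argument "increments" is a list of rows, each a list of 5 numbers: the opening, from 0 (shut) to 1 (fully open), then the shift along the world's x, y, z in units of 40 mm (1.0 is 40 mm), then the turn about the world's z in units of 5 degrees (1.0 is 5 degrees). A call has exactly 10 rows; each row is the pose to reach, as a shift and turn from the pose measured when the call began; what a row does not reach only later rows make up. A row lasts 1/12 s, in which the tool goes at most 41.7 mm and 7.16 degrees, less where a joint would pass 70% of its speed; a pose out of reach is approached as far as the arm can. A call with a gripper value outside its range is refused whole. The fingers move at their own pace and stop on an object; "grip_force" is the grip in N (left out, the last holds). Time passes only in rows, so rows that repeat a pose let the fingers close, or fill a call up. It gives the time, the measured TCP pose, the force and the opening at its end, in the units of the state.
- ctrl.get_state(): the state, without advancing time (a new reading comes with each control period).
- ctrl.read_camera(name): name is "scene" or "top" or "wrist"; returns a dict with "frame" (420x560x3 uint8, red, green, blue), "K" (3x3 intrinsics, pixels), "extrinsics" (4x4, takes a point from camera to world coordinates). Camera axes: x right, y down, z forward; pixel columns grow to the right and rows downward; lengths in m; the calibration is good to about 2 mm. The wrist camera is an equidistant fisheye: a pixel r from the principal point sees the ray r / f radians off the axis. A picture is of the moment at which its call begins. There is no depth.
- ctrl.sign_off(): hands the job in, once; it reports no verdict.
Trained networks look in a picture, given as the dict that the camera call returned (one of the last four; its "shot" number tells which), for a name from the list of things; names that differ only in an ending like _2 or _b are one class to them, and where a whole thing is asked for, a point or a joint stands for the part that bears it (a point fixed in the world has none). Each returns a list of dicts, best first, with "conf" (0 to 1); they miss things now and then, are a little off and sometimes report something else, mostly with a low value. They report only what shows in the picture. A call takes as long as a camera call. They do not tell look-alikes from the thing itself.
- ctrl.masks_of(picture, query): "region" (420x560 bool, what is visible of it) and "extent" ([left, top, right, bottom] in pixels, round what is visible of it).
- ctrl.landmark_of(picture, query): "centre" ([row, column] in pixels: a listed point, or the origin of a listed thing).
The state is a dict: "time": time; "qpos": joint angles; "dq": joint speeds; "joint_efforts": joint torques, N m; "eef_pos": TCP position; "tcp_rot": TCP orientation; "contact_force": force on the tool from outside, world axes, zero at the start; "wrist_torque": the same for the moment, N m; "opening": opening from 0.0 (shut) to 1.0 (fully open).
Only numpy, scipy, OpenCV 4.12 (cv2) and the standard library are available. Lean on these libraries where they do the work, as an engineer would, in place of code of your own. Each camera call takes 0.05 s, during which the arm holds its last target. There are 200 camera calls.

## Task

First raise the easel's stiff board by its side rod to about 60 degrees from flat. Then slide the round-topped brass panel straight up out of its slot in the rack and stand it in the middle of the easel's ledge, behind the lip and leaning back flat on the board. Finally push the lamp's switch lever over to on, leaving the board at that angle, the other two panels in the rack and the tape measure and the bowl undisturbed.

Things in the scene. Friction and masses are not known exactly. Their poses are not given: they have to be found in the camera images.
- board (a joint): Angle of the easel's hinged board in rad: 0 = lying flat on the easel, 1.047 = raised to 60 degrees from flat; it can go to 1.6. The hinge is stiff and the board stays where it is left (about 10 N at the rod moves it).
- board_hinge (a point): Middle of the board's hinge axis, 45 mm above the table on the easel's far (+x) part. The frame turns with the board: y along the hinge, -x from the hinge up the board to its free edge, z the normal of the board's upper face. The plywood board is 130 mm wide (y), 10 mm thick (z from -5 to 5 mm) and 110 mm long (x from -110 mm to 0).
- board_rod (a point): Point to grip on the board's handle: a steel rod 12 mm across, parallel to the hinge, that sticks out 85 mm past the +y side of the board near its free edge. This point lies 35 mm from the rod's end, at x = -102, y = 115, z = 0 mm in the board's frame; about 45 mm above the table when the board is flat.
- easel_ledge (a point): Point on the easel's wooden ledge, mid-width, 18 mm beyond the hinge axis, 35 mm above the table; axes: x away from robot and board, y along the hinge, z up. The ledge is 150 mm wide; a steel lip 12 mm high runs along it, its inner face 18 mm beyond this point (+x). The panel's foot goes between board and lip.
- easel: Wooden easel fixed to the table, 180 (x) by 150 (y) mm, 25 mm high under the board; origin under its middle, 50 mm on the robot's side of the hinge. A thin aluminium strip on its -y side slopes at 60 degrees, as a gauge for the board.
- rack: Fixed wooden rack, 200 (x) by 150 (y) by 85 mm high, origin under its centre. Three slots, at x = -60, 0 and 60 mm, each 11 mm wide, hold the panels upright by their two side edges; their floor is 15 mm above the table, their tops 85 mm. Between the slotted ends, the middle 86 mm of the width is open.
- panel_round: The panel to set up: brass-faced, its top a full half circle (radius 55 mm); 110 mm wide (y), 8 mm thick (x), 170 mm high (z), about 0.27 kg. Origin at the middle of its lower edge. It stands in any one of the rack's slots.
- panel_top (a point): Top of the round-topped panel's arch, 170 mm above its origin, mid-thickness.
- panel_square: Panel of the same size with a square top; stays in the rack. Origin at the middle of its lower edge, axes as the round one.
- panel_peak: Panel of the same size with a pointed (gable) top, 170 mm high at the point; stays in the rack. Origin at the middle of its lower edge.
- switch (a joint): Angle of the lamp's switch lever in rad: 0 = leaning towards the robot (off), 1.0 = leaning away (on). It stays where it is left.
- switch_tip (a point): Tip of the black 70 mm switch lever on the foot of the low grey strip lamp; it swings in the lamp's x-z plane, away from the robot when pushed on.
- lamp: Fixed low strip lamp behind the rack and easel: a bar 220 mm long (y), 90 mm high, on a grey foot; origin under the bar. x points away from the robot; the lever's pivot is at x = -65 mm.
- tape: Yellow tape measure, 70 x 65 x 34 mm, lying between rack and easel; leave alone. Origin under its centre.
- bowl: Small brass bowl, 68 mm across, 35 mm high, between rack and easel; leave alone. Origin under its centre.
There are look-alikes about, which are no part of the job. What is shaped like the panel_round but turquoise is not meant.

How it is judged:
On the way, in this order (a step that is already met when the one before it is completed fails the run):
1. board raised to 60 degrees, give or take 8 (value of joint board between 0.907 and 1.187 rad), for 0.2 s.
2. round-topped panel slid up clear of the rack's slots, upright over the rack (z of panel_round in the frame of rack above 0.087 m and angle between panel_round's own z axis and vertical below 0.35 rad and horizontal distance between panel_round and rack below 0.12 m).
3. panel standing on the ledge against the raised board (all of step 1 and x of panel_round in the frame of easel_ledge between -0.025 and 0.025 m and y of panel_round in the frame of easel_ledge between -0.03 and 0.03 m and z of panel_round in the frame of easel_ledge between -0.006 and 0.012 m and angle between the x axis of panel_round and the z axis of board_hinge, either way round below 0.2 rad and angle between the y axis of panel_round and the y axis of easel_ledge, either way round below 0.17 rad), for 0.2 s.
4. lamp switch lever over to on (value of joint switch above 0.8 rad), for 0.2 s.
At the end, for the whole second after the job is handed in: The board is at 60 degrees (52 to 68); the round-topped panel stands at rest with its foot on the ledge between board and lip, within 30 mm of the middle and square to the ledge within 10 degrees, its face within 11 degrees of the board's; the switch lever is past 0.8 rad; all released (all of step 3 and linear speed of panel_round below 0.02 m/s and angular speed of panel_round below 0.1 rad/s and value of joint switch above 0.8 rad); the robot touches nothing.
It fails at once if one of the other panels moved by more than 20 mm (distance of any of panel_square, panel_peak from where it was at the start of the episode above 0.02 m).
It fails at once if the tape measure or the bowl shoved by more than 30 mm (distance of any of tape, bowl from where it was at the start of the episode above 0.03 m).
It also fails if it takes over 67 s, if anything falls off the work surface, if the arm or the gripper's body presses on something with over 40 N, if the wrist force passes 120 N, or if a joint passes its speed limit or range.

## Working session

There is one attempt and no reset: what is moved stays moved. The work goes in short steps, Python scripts to look and compute and a tool call to move; the robot and the scene stay as the last step left them, time stands still between calls to the robot, and variables do not carry over. Pictures are saved under pics/ and viewed, about 8 in all and at most 12, crops included, and the job is handed in when it is done.

Besides the shell and the picture viewer there is one more tool, called after "Emit:" as a command line: name --pt "numbers of a row" for each row, then --argument value for the rest. servo_tool: Moves the arm, as the interface text tells. Its arguments: {"type":"object","properties":{"increments":{"type":"array"},"grip_force":{"type":"number"}},"required":["increments"]}

```bash
ls; mkdir -p pics; cat > h.py <<'E'
import numpy as np, cv2
from plant import ctrl
def save(p,n): cv2.imwrite('pics/'+n,cv2.cvtColor(p['frame'],cv2.COLOR_RGB2BGR))
def ray(p,rc):
    K=np.array(p['K']);T=np.array(p['extrinsics']);r,c=rc
    x=(c-K[0,2])/K[0,0];y=(r-K[1,2])/K[1,1]
    return T[:3,3],T[:3,:3]@np.array([x,y,1.])
def onz(p,rc,z):
    o,d=ray(p,rc);return o+d*(z-o[2])/d[2]
def tri(ps):
    A=0;b=0
    for p,rc in ps:
        o,d=ray(p,rc);d=d/np.linalg.norm(d);M=np.eye(3)-np.outer(d,d);A=A+M;b=b+M@o
    return np.linalg.solve(A,b)
E
python3 - <<'E'
from h import *
np.set_printoptions(precision=3,suppress=True)
s=ctrl.get_state();print(s['time'],s['eef_pos'],s['tcp_rot'],s['opening'],ctrl.grip_point_offset)
S=ctrl.read_camera('scene');T=ctrl.read_camera('top')
save(S,'s0.png');save(T,'t0.png')
for q in ['board_hinge','board_rod','easel_ledge','easel','rack','panel_round','panel_top','panel_square','panel_peak','switch_tip','lamp','tape','bowl']:
    a=ctrl.landmark_of(S,q);b=ctrl.landmark_of(T,q)
    print(q,[(np.round(x['centre']),round(x['conf'],2)) for x in a[:3]],[(np.round(x['centre']),round(x['conf'],2)) for x in b[:3]], tri([(S,a[0]['centre']),(T,b[0]['centre'])]) if a and b else '')
E
```

```text
pics
0.0 [ 0.179 -0.65   0.23 ] [ 0.991  0.133  0.    -0.001] 0.9994587308807064 0.0187
board_hinge [(array([260., 149.]), 0.93)] [(array([203., 393.]), 0.91), (array([224., 213.]), 0.65)] [ 0.604 -0.206  0.039]
board_rod [(array([223., 206.]), 0.8)] [(array([239., 343.]), 0.95), (array([227., 215.]), 0.18)] [ 0.516 -0.081  0.058]
easel_ledge [(array([266., 149.]), 0.85)] [(array([196., 389.]), 0.71)] [ 0.621 -0.201  0.038]
easel [(array([258., 158.]), 0.67), (array([259., 149.]), 0.28)] [(array([222., 388.]), 0.93)] [ 0.561 -0.2    0.   ]
rack [(array([245., 345.]), 0.78)] [(array([227., 217.]), 0.69)] [ 0.562  0.236 -0.   ]
panel_round [(array([261., 350.]), 0.76), (array([241., 419.]), 0.75), (array([207., 204.]), 0.65)] [(array([200., 218.]), 0.94), (array([296., 353.]), 0.94), (array([222., 147.]), 0.75)] [0.629 0.23  0.016]
panel_top [(array([182., 436.]), 0.86), (array([199., 356.]), 0.84), (array([153., 198.]), 0.81)] [(array([213., 125.]), 0.96), (array([184., 204.]), 0.84), (array([295., 359.]), 0.61)] [0.571 0.411 0.175]
panel_square [] [(array([224., 218.]), 0.8), (array([223., 385.]), 0.44)] 
panel_peak [(array([250., 254.]), 0.69)] [(array([202., 391.]), 0.74), (array([247., 212.]), 0.67), (array([237., 345.]), 0.32)] [ 0.61  -0.083  0.09 ]
switch_tip [(array([251., 253.]), 0.51)] [(array([179., 302.]), 0.54)] [0.656 0.019 0.096]
lamp [(array([316., 266.]), 0.89)] [(array([152., 296.]), 0.72)] [0.751 0.032 0.008]
tape [(array([215., 264.]), 0.78)] [(array([276., 287.]), 0.72)] [0.434 0.055 0.002]
bowl [(array([244., 266.]), 0.79)] [(array([234., 290.]), 0.62), (array([194., 389.]), 0.33)] [0.539 0.05  0.   ]
```

View pics/s0.png

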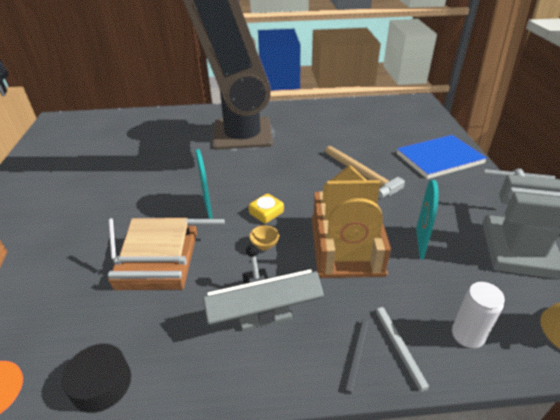

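View pics/t0.png

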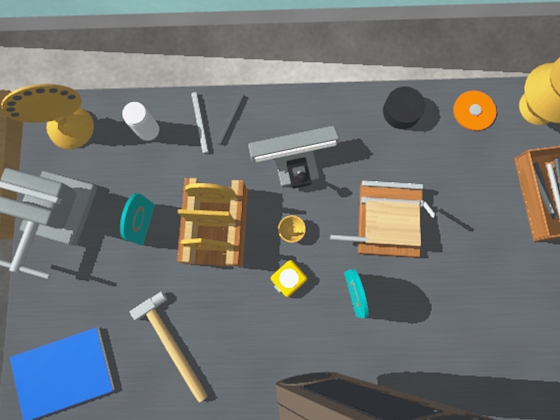

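The overview shows the easel at right in the top view, board flat, with its rod pointing left at (345,238). The brass round panel is in the far slot of the rack (top view about 210,190). The square panel is in the middle slot and the peaked one nearest. The turquoise arches are decoys. The lever tip is at (300,172), in front of the lamp.

```bash
python3 - <<'E'
from h import *
np.set_printoptions(precision=3,suppress=True)
S=ctrl.read_camera('scene');T=ctrl.read_camera('top')
def yaw(q,near,z):
    for m in ctrl.masks_of(T,q):
        ys,xs=np.nonzero(m['region'])
        P=np.array([onz(T,(r,c),z)[:2] for r,c in zip(ys,xs)],np.float32)
        if np.hypot(*(P.mean(0)-near))<.1:
            print(q,m['conf'],len(xs),cv2.minAreaRect(P*1000))
yaw('rack',(.56,.23),.085);yaw('easel',(.56,-.2),.035);yaw('lamp',(.75,.03),.09);yaw('board_rod',(.51,-.15),.045);yaw('panel_round',(.63,.23),.15);yaw('panel_square',(.56,.23),.17)
def near(p,q,rc): 
    return min((x['centre'] for x in ctrl.landmark_of(p,q)),key=lambda c:np.hypot(*(np.array(c)-rc)))
print('top',tri([(S,near(S,'panel_top',(199,356))),(T,near(T,'panel_top',(184,204)))]))
print('org',tri([(S,near(S,'panel_round',(261,350))),(T,near(T,'panel_round',(200,218)))]))
for q,a,b in [('board_hinge',(260,149),(203,393)),('board_rod',(223,206),(239,343)),('easel_ledge',(266,149),(196,389)),('switch_tip',(251,253),(179,302))]:
    a=near(S,q,a);b=near(T,q,b);print(q,a,b,tri([(S,a),(T,b)]),onz(T,b,.045))
print(ctrl.get_state()['qpos'])
E
```

```text
rack 0.71 3511 ((562.0148315429688, 230.590087890625), (156.4905242919922, 205.92811584472656), 85.7413330078125)
easel 0.68 4804 ((568.1962890625, -179.47691345214844), (251.85012817382812, 185.96986389160156), 85.39225006103516)
lamp 0.64 3063 ((707.7127685546875, 26.96991729736328), (135.4137420654297, 219.30152893066406), 11.12308406829834)
board_rod 0.81 2662 ((561.4921875, -159.29498291015625), (217.73753356933594, 113.30935668945312), 84.55867767333984)
panel_round 0.58 754 ((616.6325073242188, 227.49879455566406), (111.71280670166016, 41.36427307128906), 85.71724700927734)
panel_square 0.72 698 ((556.30517578125, 234.10498046875), (119.65296173095703, 33.55683898925781), 85.9533920288086)
top [0.626 0.231 0.196]
org [0.627 0.231 0.014]
board_hinge [258.3, 149.3] [201.1, 391.4] [ 0.606 -0.202  0.047] [ 0.606 -0.201  0.045]
board_rod [222.3, 208.7] [236.4, 343.8] [ 0.52  -0.078  0.063] [ 0.522 -0.08   0.045]
easel_ledge [267.0, 150.4] [193.2, 391.7] [ 0.627 -0.202  0.042] [ 0.626 -0.203  0.045]
switch_tip [249.9, 253.1] [179.5, 301.4] [0.654 0.02  0.097] [0.668 0.018 0.045]
[-1.453  0.286  1.577 -0.     1.279 -0.15 ]
```

Emit:
servo_tool --pt "0.6 0.5 0.8 0 1.4" --pt "0.6 1 1.6 0 2.8" --pt "0.6 1.5 2.4 0 4.2" --pt "0.6 2 3.2 0 5.6" --pt "0.6 2.5 4.0 0 7" --pt "0.6 3 4.8 0 8.4" --pt "0.6 3.5 5.6 0 9.8" --pt "0.6 4 6.4 0 11.2" --pt "0.6 4.5 7.2 0 12.6" --pt "0.6 5 8 0 14" --grip_force 40

```text
time: 3.23
eef_pos: [0.3793, -0.3293, 0.2317]
tcp_rot: [0.733, 0.68, 0.0, 0.0]
contact_force: [1.1, 0.3, -0.3]
opening: 0.598
```

Emit:
servo_tool --pt "0.6 0.5 0.9 0 0" --pt "0.6 1.0 1.8 0 0" --pt "0.6 1.5 2.7 0 0" --pt "0.6 2 3.6 0 0" --pt "0.6 2.5 4.5 0 0" --pt "0.6 3 5.4 0 0" --pt "0.6 3.4 6.23 0 0" --pt "0.6 3.4 6.23 -0.9 0" --pt "0.6 3.4 6.23 -1.8 0" --pt "0.6 3.4 6.23 -2.4 0"

```text
time: 4.07
eef_pos: [0.5145, -0.0785, 0.1332]
tcp_rot: [0.733, 0.681, -0.001, -0.0]
contact_force: [-0.1, 0.2, -0.3]
opening: 0.599
```

```bash
python3 - <<'E'
from h import *
p=ctrl.read_camera('wrist');save(p,'w1.png');T=ctrl.read_camera('top');save(T,'t1.png')
print(ctrl.get_state()['eef_pos'])
from math import tan
K=np.array(p['K']);X=np.array(p['extrinsics'])
for q in ['board_rod']:
  for L in ctrl.landmark_of(p,q):
    r,c=L['centre'];u=np.array([(c-K[0,2])/K[0,0],(r-K[1,2])/K[1,1]]);t=np.hypot(*u)
    d=X[:3,:3]@np.r_[u/t*np.sin(t),np.cos(t)];o=X[:3,3];print(q,L['conf'],L['centre'],o+d*(.045-o[2])/d[2])
E
```

```text
[ 0.51180136 -0.0784494   0.13065881]
board_rod 0.7 [227.9, 286.2] [ 0.51941825 -0.0901353   0.045     ]
```

View pics/w1.png

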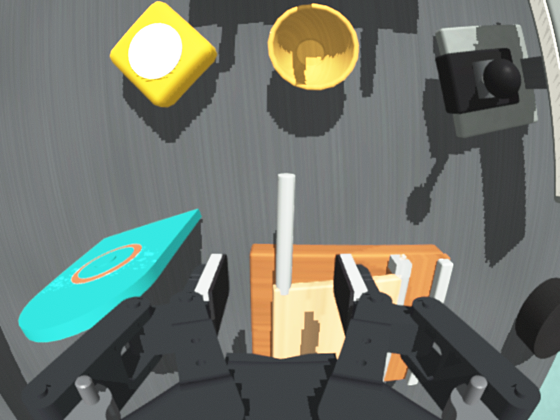

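Wrist view: the rod runs vertically at column 286, centred between the fingers (215 to 350). Descending onto it.

Emit:
servo_tool --pt "0.6 0.1 0 -0.5 0" --pt "0.6 0.1 0 -1.0 0" --pt "0.6 0.1 0 -1.5 0" --pt "0.6 0.1 0 -2.0 0" --pt "0.6 0.1 0 -2.5 0" --pt "0.6 0.1 0 -2.5 0" --pt "0 0.1 0 -2.5 0" --pt "0 0.1 0 -2.5 0" --pt "0 0.1 0 -2.5 0" --pt "0 0.1 0 -2.5 0"

```text
time: 5.05
eef_pos: [0.517, -0.0799, 0.0357]
tcp_rot: [0.733, 0.68, -0.003, -0.003]
contact_force: [-6.4, -2.0, 7.4]
opening: 0.127
```

Emit:
servo_tool --pt "0 0.0 0 0.13 0" --pt "0 0.01 0 0.27 0" --pt "0 0.03 0 0.4 0" --pt "0 0.06 0 0.53 0" --pt "0 0.09 -0.01 0.66 0" --pt "0 0.13 -0.01 0.79 0" --pt "0 0.17 -0.01 0.91 0" --pt "0 0.22 -0.02 1.04 0" --pt "0 0.28 -0.02 1.16 0" --pt "0 0.34 -0.03 1.28 0" --grip_force 60

```text
time: 5.88
eef_pos: [0.5364, -0.0821, 0.0855]
tcp_rot: [0.734, 0.679, 0.004, 0.005]
contact_force: [29.2, -2.6, -38.2]
opening: 0.117
```

```bash
python3 - <<'E'
from h import *
S=ctrl.read_camera('scene');f=S['frame'][150:310,80:260];S=dict(S,frame=cv2.resize(f,None,fx=4,fy=3.7,interpolation=cv2.INTER_CUBIC));save(S,'s2.png')
s=ctrl.get_state();print(s['time'],s['eef_pos'],s['contact_force'],s['opening'])
E
```

```text
5.9333 [ 0.53705347 -0.08210167  0.08615736] [ 26.1748429   -3.77155981 -29.13776675] 0.11372029931577925
```

View pics/s2.png

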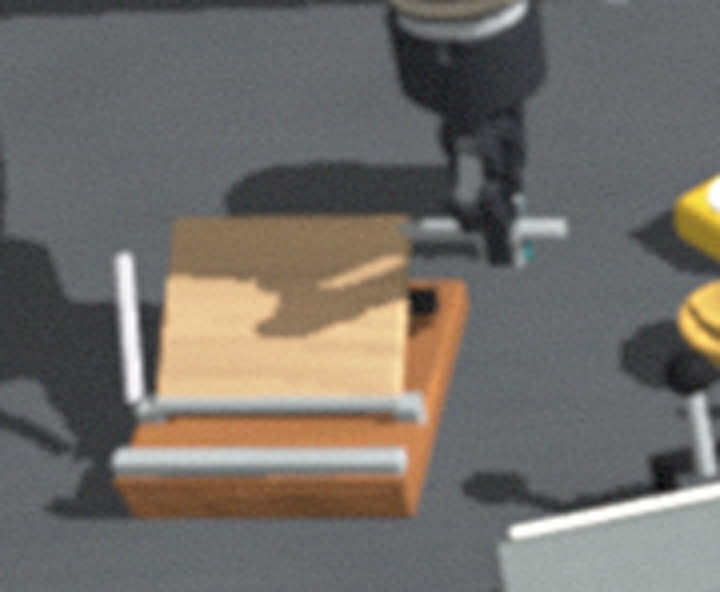

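Emit:
servo_tool --pt "0 0.08 0 0.1 0" --pt "0 0.16 -0.01 0.2 0" --pt "0 0.25 -0.02 0.3 0" --pt "0 0.34 -0.02 0.4 0" --pt "0 0.43 -0.03 0.48 0" --pt "0 0.52 -0.04 0.55 0" --pt "0 0.61 -0.05 0.62 0" --pt "0 0.7 -0.05 0.67 0" --pt "0 0.78 -0.06 0.72 0" --pt "0 0.78 -0.06 0.72 0"

```text
time: 6.77
eef_pos: [0.5666, -0.0846, 0.1139]
tcp_rot: [0.734, 0.679, 0.002, 0.003]
contact_force: [-2.1, -5.0, -16.2]
opening: 0.118
```

```bash
python3 - <<'E'
from h import *
S=ctrl.read_camera('scene');T=ctrl.read_camera('top')
a=ctrl.landmark_of(S,'board_rod');b=ctrl.landmark_of(T,'board_rod');print(a[:2],b[:2])
if a and b: print(tri([(S,a[0]['centre']),(T,b[0]['centre'])]))
S=dict(S,frame=cv2.resize(S['frame'][150:310,80:260],None,fx=4,fy=3.7,interpolation=cv2.INTER_CUBIC));save(S,'s3.png')
s=ctrl.get_state();print(s['time'],s['eef_pos'],s['contact_force'],s['opening'])
E
```

```text
[{'centre': [211.7, 197.8], 'conf': 0.81}] []
6.9667 [ 0.56660653 -0.08466751  0.11389709] [ -0.32421281  -4.80280086 -17.15251136] 0.11458442012106282
```

View pics/s3.png

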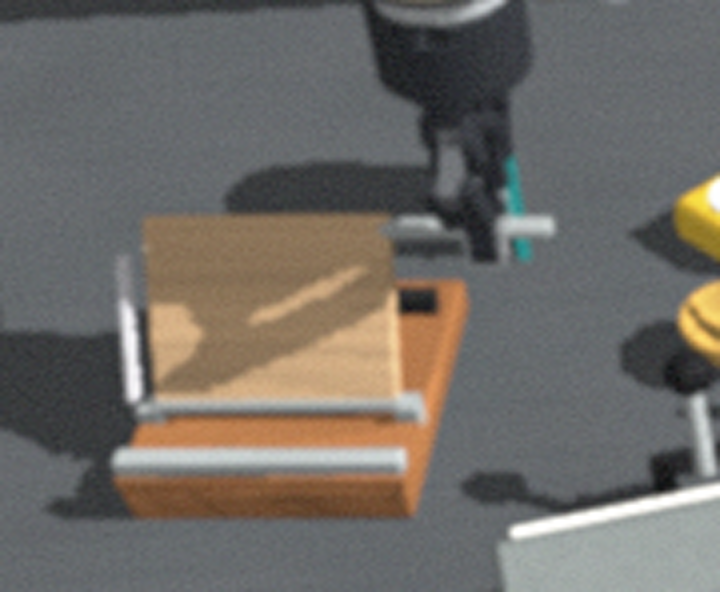

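```bash
cat >> h.py <<'E'
def proj(p,P):
    T=np.array(p['extrinsics']);q=T[:3,:3].T@(np.array(P)-T[:3,3]);u=np.array(p['K'])@(q/q[2]);return u[:2]
HG=np.array([.606,-.202,.045]);YW=np.radians(-4.7)
def bpt(x,y,z,th):
    c,s=np.cos(YW),np.sin(YW);ex=np.array([c,s,0]);ey=np.array([-s,c,0]);ez=np.array([0,0,1.])
    u=-(np.cos(th)*ex-np.sin(th)*ez) ; n=np.sin(th)*ex+np.cos(th)*ez
    return HG-x*u+y*ey+z*n
E
python3 - <<'E'
from h import *
S=ctrl.read_camera('scene');T=ctrl.read_camera('top');save(T,'t3.png')
f=lambda p:np.round([(p[0]-80)*4,(p[1]-150)*3.7])
print(f(proj(S,bpt(0,-.065,.005,1))),f(proj(S,bpt(0,.065,.005,1))))
for d in (40,50,55,60,65,70): 
  t=np.radians(d);print(d,*[f(proj(S,bpt(-.11,y,.005,t))) for y in(-.065,.065)],'rodend',f(proj(S,bpt(-.102,.15,0,t))),'top',np.round(proj(T,bpt(-.102,.15,0,t))),np.round(proj(T,bpt(-.11,-.065,.005,t))))
E
python3 -c "
import cv2;a=cv2.imread('pics/t3.png')[150:280,300:460];cv2.imwrite('pics/t3c.png',cv2.resize(a,None,fx=4.5,fy=4.5,interpolation=2))"
```

```text
[157. 406.] [400. 403.]
40 [169. 217.] [407. 213.] rodend [563. 226.] top [332. 225.] [427. 231.]
50 [155. 215.] [398. 212.] rodend [558. 223.] top [333. 219.] [429. 224.]
55 [148. 216.] [393. 213.] rodend [556. 224.] top [333. 215.] [430. 220.]
60 [140. 219.] [389. 216.] rodend [553. 226.] top [333. 212.] [430. 216.]
65 [133. 223.] [384. 220.] rodend [550. 229.] top [334. 208.] [431. 212.]
70 [126. 229.] [380. 226.] rodend [548. 234.] top [334. 204.] [431. 208.]
```

View pics/t3c.png

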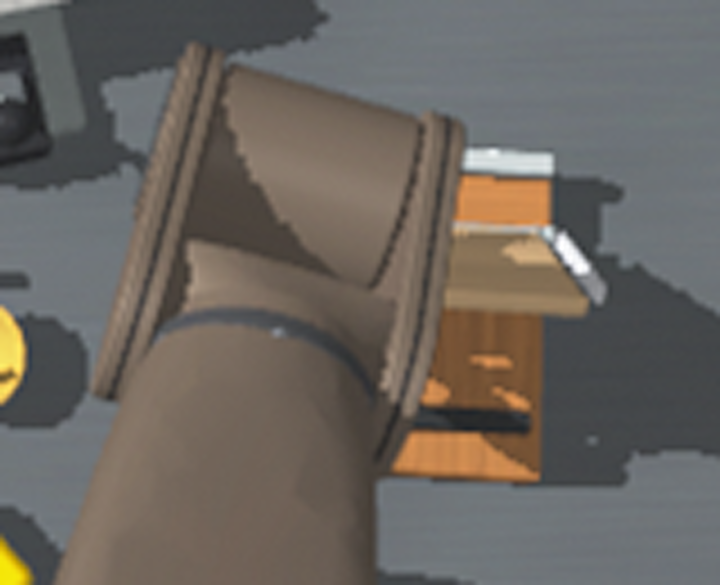

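Top view: the free corner at about (431,217) full-frame is between the 55° and 60° predictions, so the board is at roughly 58°. A small nudge up, then release and rise.

Emit:
servo_tool --pt "0 0.05 0 0.05 0" --pt "0 0.07 0 0.06 0" --pt "0 0.07 0 0.06 0" --pt "0.5 0.07 0 0.06 0" --pt "0.5 0.07 0 0.06 0" --pt "0.5 0.07 0 0.06 0" --pt "0.5 0.07 0 0.06 0" --pt "0.5 0.07 0 0.9 0" --pt "0.5 0.07 0 1.8 0" --pt "0.5 0.07 0 2.7 0"

```text
time: 7.9
eef_pos: [0.5699, -0.0843, 0.2247]
tcp_rot: [0.734, 0.679, 0.003, 0.004]
contact_force: [1.2, 0.0, 0.3]
opening: 0.496
```

Emit:
servo_tool --pt "0.5 0.1 0.8 0.5 0" --pt "0.5 0.3 1.7 1 0" --pt "0.5 0.5 2.6 1.1 0" --pt "0.5 0.7 3.5 1.1 0" --pt "0.5 0.9 4.4 1.1 0" --pt "0.5 1.1 5.3 1.1 0" --pt "0.5 1.3 6.2 1.1 0" --pt "0.5 1.43 7.1 1.1 0" --pt "0.5 1.43 7.88 1.1 0" --pt "0.5 1.43 7.88 1.1 0"

```text
time: 8.73
eef_pos: [0.627, 0.237, 0.271]
tcp_rot: [0.732, 0.681, 0.006, 0.004]
contact_force: [-1.8, -0.2, 0.2]
opening: 0.5
```

```bash
python3 - <<'E'
from h import *
p=ctrl.read_camera('wrist');save(p,'w4.png');T=ctrl.read_camera('top');save(T,'t4.png')
print(ctrl.get_state()['eef_pos'])
K=np.array(p['K']);X=np.array(p['extrinsics'])
for L in ctrl.landmark_of(p,'panel_top'):
    r,c=L['centre'];u=np.array([(c-K[0,2])/K[0,0],(r-K[1,2])/K[1,1]]);t=np.hypot(*u)
    d=X[:3,:3]@np.r_[u/t*np.sin(t),np.cos(t)];o=X[:3,3];print(L['conf'],L['centre'],o+d*(.185-o[2])/d[2])
t=T['frame'][150:280,350:460]
w=cv2.resize(t,(500,420))
cv2.imwrite('pics/c4.png',cv2.cvtColor(np.hstack([p['frame'][:,130:430],w]),cv2.COLOR_RGB2BGR))
E
```

```text
[0.62735227 0.23252083 0.27054922]
0.58 [220.4, 277.8] [0.62749472 0.2327403  0.185     ]
```

View pics/c4.png

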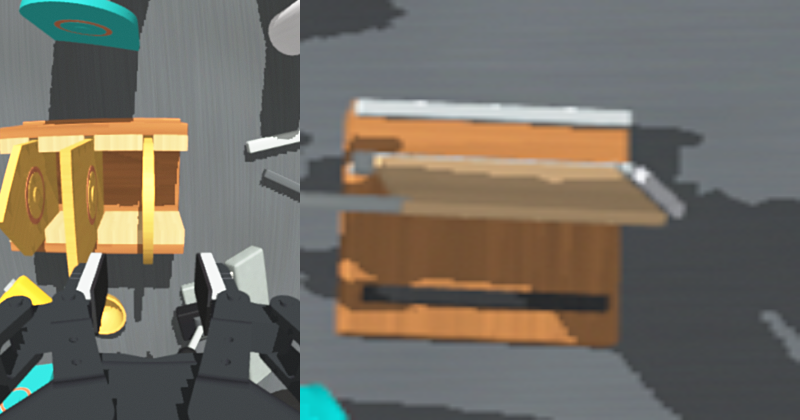

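Wrist view: the brass panel is edge-on at column 277, midway between the fingers, and the landmark agrees within 1 mm. The board is still raised.

Emit:
servo_tool --pt "0.4 0 0 -0.4 0" --pt "0.4 0 0 -0.9 0" --pt "0.4 0 0 -1.4 0" --pt "0.4 0 0 -1.9 0" --pt "0.4 0 0 -2.4 0" --pt "0.4 0 0 -2.9 0" --pt "0.4 0 0 -3.3 0" --pt "0.4 0 0 -3.3 0" --pt "0 0 0 -3.3 0" --pt "0 0 0 -3.3 0" --grip_force 40

```text
time: 9.72
eef_pos: [0.6284, 0.2306, 0.1401]
tcp_rot: [0.734, 0.679, 0.005, 0.006]
contact_force: [-1.3, -0.2, 0.9]
opening: 0.129
```

Emit:
servo_tool --pt "0 0 0 0 0" --pt "0 0 0 0 0" --pt "0 0 0 0 0" --pt "0 0 0 0.2 0" --pt "0 0 0 0.4 0" --pt "0 0 0 0.6 0" --pt "0 0 0 0.8 0" --pt "0 0 0 1.0 0" --pt "0 0 0 1.2 0" --pt "0 0 0 1.4 0"

```text
time: 10.55
eef_pos: [0.6276, 0.2306, 0.1964]
tcp_rot: [0.734, 0.679, 0.004, 0.005]
contact_force: [-5.1, 0.5, -6.2]
opening: 0.084
```

Emit:
servo_tool --pt "0 0 0 0.3 0" --pt "0 0 0 0.6 0" --pt "0 0 0 0.9 0" --pt "0 0 0 1.2 0" --pt "0 0 0 1.5 0" --pt "0 0 0 1.8 0" --pt "0 0 0 1.8 0" --pt "0 0 0 1.8 0" --pt "0 0 0 1.8 0" --pt "0 0 0 1.8 0" --grip_force 60

```text
time: 11.38
eef_pos: [0.6271, 0.2305, 0.2669]
tcp_rot: [0.734, 0.679, 0.003, 0.004]
contact_force: [-0.3, -0.2, -3.5]
opening: 0.087
```

```bash
python3 - <<'E'
from h import *
S=ctrl.read_camera('scene');T=ctrl.read_camera('top')
for q in ('panel_top','panel_round'):
  for L in ctrl.landmark_of(S,q): print(q,'S',L)
  for L in ctrl.landmark_of(T,q): print(q,'T',L)
s=ctrl.get_state();e=s['eef_pos'];print(s['time'],e,s['contact_force'],s['opening'])
for dz in (-.124,.046): print(proj(S,e+[0,0,dz])[::-1],proj(T,e+[0,0,dz])[::-1])
save(dict(S,frame=cv2.resize(S['frame'][100:310,290:450],None,fx=2.8,fy=2.8)),'s5.png')
E
```

```text
panel_top S {'centre': [142.1, 365.9], 'conf': 0.94}
panel_top S {'centre': [245.0, 344.7], 'conf': 0.73}
panel_top S {'centre': [152.3, 196.0], 'conf': 0.71}
panel_top S {'centre': [181.7, 433.5], 'conf': 0.7}
panel_top T {'centre': [294.5, 359.7], 'conf': 0.83}
panel_top T {'centre': [213.8, 125.1], 'conf': 0.65}
panel_top T {'centre': [188.6, 208.9], 'conf': 0.52}
panel_top T {'centre': [224.7, 216.7], 'conf': 0.32}
panel_round S {'centre': [218.1, 355.5], 'conf': 0.77}
panel_round S {'centre': [206.5, 206.5], 'conf': 0.75}
panel_round S {'centre': [245.0, 262.3], 'conf': 0.6}
panel_round S {'centre': [240.0, 419.1], 'conf': 0.55}
panel_round T {'centre': [221.7, 147.9], 'conf': 0.95}
panel_round T {'centre': [292.7, 353.5], 'conf': 0.62}
panel_round T {'centre': [190.2, 209.9], 'conf': 0.58}
panel_round T {'centre': [195.3, 389.6], 'conf': 0.37}
11.6833 [0.62749236 0.23057789 0.26792489] [ 0.77998769  0.00360222 -2.94479067] 0.08393203796943446
[216.59050183 355.45985577] [188.3495852  209.45986334]
[143.21796935 365.04178611] [167.67962204 194.98411856]
```

View pics/s5.png

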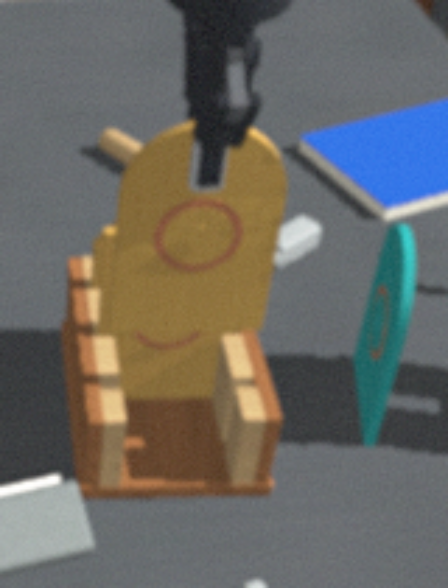

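Scene view: the panel is clear of the slots, upright and square in the fingers. The foot is at row 218 against 216.6 predicted. Now straight across to the ledge.

Emit:
servo_tool --pt "0 0 -0.4 0 0" --pt "0 0 -1.1 0 0" --pt "0 0 -1.9 0 0" --pt "0 0 -2.7 0 0" --pt "0 0 -3.5 0 0" --pt "0 0 -4.3 0 0" --pt "0 0 -5.1 0 0" --pt "0 0 -5.9 0 0" --pt "0 0 -6.7 0 0" --pt "0 0 -7.5 0 0"

```text
time: 12.52
eef_pos: [0.627, -0.0717, 0.2681]
tcp_rot: [0.734, 0.679, 0.004, 0.005]
contact_force: [0.3, 0.0, -3.0]
opening: 0.083
```

Emit:
servo_tool --pt "0 0.03 -0.7 0 0" --pt "0 0.03 -1.4 0 0" --pt "0 0.03 -2.1 0 0" --pt "0 0.03 -2.8 0 0" --pt "0 0.03 -3.28 0 0" --pt "0 0.03 -3.28 -0.4 0" --pt "0 0.03 -3.28 -0.9 0" --pt "0 0.03 -3.28 -1.4 0" --pt "0 0.03 -3.28 -1.9 0" --pt "0 0.03 -3.28 -1.9 0"

```text
time: 13.35
eef_pos: [0.6249, -0.2024, 0.1862]
tcp_rot: [0.734, 0.679, 0.002, 0.0]
contact_force: [-0.9, 0.9, -4.9]
opening: 0.08
```

```bash
python3 - <<'E'
from h import *
S=ctrl.read_camera('scene')
s=ctrl.get_state();e=s['eef_pos'];print(s['time'],e,s['tcp_rot'],s['contact_force'],s['opening'])
f=lambda p:np.round([(p[0]-80)*4,(p[1]-130)*3.3])
print('pred foot',f(proj(S,e+[0,0,-.125])))
for x in (-.02,-.01,0,.01,.02): print(x,f(proj(S,bpt(.018+x,0,-.01,0))), f(proj(S,bpt(.018+x,0.055,-.01,0))))
for L in ctrl.landmark_of(S,'panel_round')[:2]: print(f(L['centre'][::-1]))
save(dict(S,frame=cv2.resize(S['frame'][130:310,80:260],None,fx=4,fy=3.3,interpolation=cv2.INTER_CUBIC)),'s6.png')
E
```

```text
13.4 [ 0.62601627 -0.20269447  0.18875106] [0.73418018 0.67894834 0.00223654 0.00190223] [-0.53258063  0.19249881 -2.66137136] 0.0829973418818998
pred foot [266. 428.]
-0.02 [286. 434.] [388. 432.]
-0.01 [282. 445.] [384. 444.]
0 [277. 456.] [380. 455.]
0.01 [273. 468.] [377. 467.]
0.02 [268. 480.] [373. 479.]
[272. 426.]
[1358.  358.]
```

View pics/s6.png

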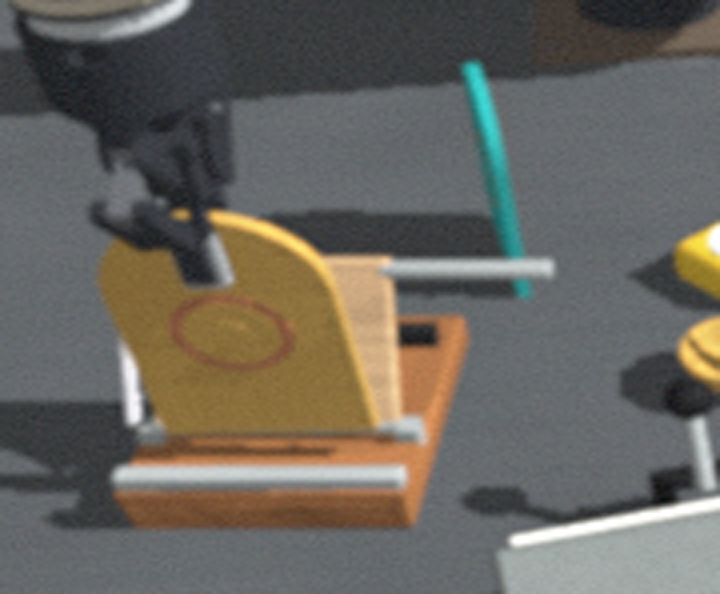

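Scene view: the panel hovers between hinge and lip, centred across the ledge, and its shadow lies on the ledge. Lowering the last 29 mm slowly.

Emit:
servo_tool --pt "0 0.05 0 -0.15 0" --pt "0 0.05 0 -0.3 0" --pt "0 0.05 0 -0.45 0" --pt "0 0.05 0 -0.55 0" --pt "0 0.05 0 -0.6 0" --pt "0 0.05 0 -0.65 0" --pt "0 0.05 0 -0.7 0" --pt "0 0.05 0 -0.73 0" --pt "0 0.05 0 -0.75 0" --pt "0 0.05 0 -0.75 0"

```text
time: 14.28
eef_pos: [0.6294, -0.2032, 0.1612]
tcp_rot: [0.734, 0.679, 0.003, 0.004]
contact_force: [0.5, -0.3, -3.0]
opening: 0.082
```

Emit:
servo_tool --pt "0 0 0 -0.03 0" --pt "0 0 0 -0.06 0" --pt "0 0 0 -0.09 0" --pt "0 0 0 -0.1 0" --pt "0 0 0 -0.1 0" --pt "0 0 0 -0.1 0" --pt "0 0 0 -0.1 0" --pt "0 0 0 -0.1 0" --pt "0 0 0 -0.1 0" --pt "0 0 0 -0.1 0"

```text
time: 15.12
eef_pos: [0.6301, -0.2035, 0.1604]
tcp_rot: [0.734, 0.679, 0.003, 0.005]
contact_force: [-2.3, 0.2, 6.4]
opening: 0.089
```

Contact on the ledge (force z -3 → +6 N). Next: loosen the grip, rise a little, and carry the panel's top back toward the board between the slack fingers.

Emit:
servo_tool --pt "0.2 0 0 0 0" --pt "0.25 0 0 0.1 0" --pt "0.3 0 0 0.2 0" --pt "0.35 -0.1 0.01 0.2 0" --pt "0.4 -0.2 0.02 0.2 0" --pt "0.4 -0.3 0.03 0.2 0" --pt "0.4 -0.4 0.03 0.2 0" --pt "0.4 -0.5 0.04 0.2 0" --pt "0.4 -0.6 0.05 0.2 0" --pt "0.4 -0.7 0.05 0.2 0"

```text
time: 15.95
eef_pos: [0.6014, -0.2013, 0.1681]
tcp_rot: [0.734, 0.679, 0.003, 0.005]
contact_force: [-1.1, 0.2, -0.3]
opening: 0.402
```

```bash
python3 - <<'E'
from h import *
S=ctrl.read_camera('scene')
s=ctrl.get_state();print(s['time'],s['eef_pos'],s['contact_force'],s['opening'])
save(dict(S,frame=cv2.resize(S['frame'][130:310,80:260],None,fx=4,fy=3.3,interpolation=cv2.INTER_CUBIC)),'s7.png')
E
```

```text
16.0 [ 0.6008247  -0.20130787  0.1679832 ] [-0.78752573 -0.13947373 -0.39031567] 0.3992395021990552
```

View pics/s7.png

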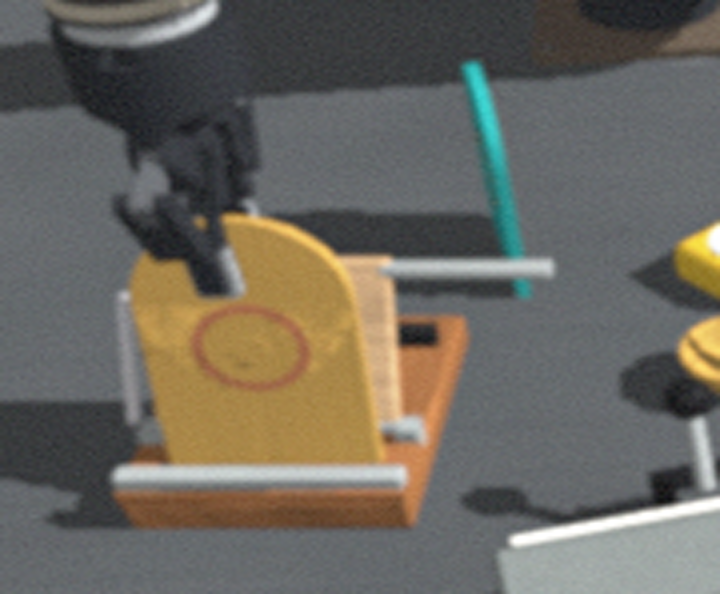

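Panel's foot is on the ledge just inside the lip (row 463), and it leans back between the fingers. Continuing to the board.

Emit:
servo_tool --pt "0.4 -0.15 0.01 0 0" --pt "0.4 -0.3 0.02 0 0" --pt "0.4 -0.45 0.04 0 0" --pt "0.4 -0.6 0.05 0 0" --pt "0.4 -0.75 0.06 0 0" --pt "0.4 -0.9 0.07 0 0" --pt "0.4 -1.05 0.08 0 0" --pt "0.4 -1.2 0.1 0 0" --pt "0.4 -1.35 0.11 0 0" --pt "0.4 -1.45 0.12 0 0"

```text
time: 16.83
eef_pos: [0.5423, -0.1965, 0.1682]
tcp_rot: [0.734, 0.679, 0.003, 0.005]
contact_force: [0.0, 0.4, -0.3]
opening: 0.4
```

```bash
python3 - <<'E'
from h import *
S=ctrl.read_camera('scene');T=ctrl.read_camera('top')
s=ctrl.get_state();print(s['time'],s['eef_pos'],s['contact_force'],s['opening'])
for q in ('panel_round','panel_top'):
  a=[L for L in ctrl.landmark_of(S,q) if L['centre'][1]<185];b=[L for L in ctrl.landmark_of(T,q) if 365<L['centre'][1]<430]
  print(q,a,b,tri([(S,a[0]['centre']),(T,b[0]['centre'])]) if a and b else '')
a=S['frame'][150:310,80:240];b=T['frame'][150:270,340:460]
save(dict(S,frame=np.hstack([cv2.resize(x,(400,400),interpolation=cv2.INTER_CUBIC) for x in(a,b)])),'c8.png')
E
```

```text
16.9333 [ 0.5423992  -0.19648904  0.16815531] [ 0.39558824 -0.33407546 -0.42279023] 0.39931228622164844
panel_round [{'centre': [268.1, 150.4], 'conf': 0.68}] [] 
panel_top [{'centre': [187.1, 145.0], 'conf': 0.65}] [{'centre': [218.3, 405.5], 'conf': 0.84}] [ 0.53910394 -0.19449311  0.18680138]
```

View pics/c8.png

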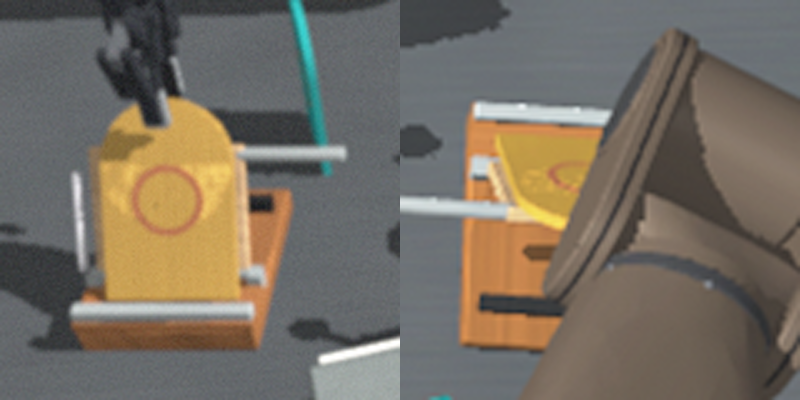

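Panel leans on the board with the fingers clear of it (zero force). Rise straight up, shut the gripper and head for the lever.

Emit:
servo_tool --pt "0.4 0 0 0.4 0" --pt "0.4 0 0 1 0" --pt "0.4 0 0 1.7 0" --pt "0.4 0 0.2 2.3 0" --pt "0 0.3 0.9 2.3 0" --pt "0 0.6 1.7 2.3 0" --pt "0 0.9 2.6 2.3 0" --pt "0 1.2 3.5 2.3 0" --pt "0 1.54 4.4 2.3 0" --pt "0 1.54 5.16 2.3 0"

```text
time: 17.97
eef_pos: [0.6063, 0.0121, 0.2602]
tcp_rot: [0.734, 0.679, 0.004, 0.005]
contact_force: [-0.3, -0.5, -0.1]
opening: -0.003
```

```bash
python3 - <<'E'
from h import *
np.set_printoptions(precision=3,suppress=True)
S=ctrl.read_camera('scene');T=ctrl.read_camera('top');W=ctrl.read_camera('wrist')
s=ctrl.get_state();print(s['time'],s['eef_pos'],s['contact_force'],s['opening'])
for q,f in (('panel_round',lambda c:c<185),('panel_top',lambda c:c<185),('switch_tip',lambda c:235<c<275),('board_rod',lambda c:1)):
  a=[L for L in ctrl.landmark_of(S,q) if f(L['centre'][1])];b=[L for L in ctrl.landmark_of(T,q) if (290<L['centre'][1]<430)]
  print(q,[L['centre'] for L in a],[L['centre'] for L in b],tri([(S,a[0]['centre']),(T,b[0]['centre'])]) if a and b else '')
print([(L['centre'],L['conf']) for L in ctrl.landmark_of(W,'switch_tip')])
for th in (52,56,60,64): print(th,[np.round(proj(c,bpt(-.102,.115,0,np.radians(th)))[::-1],1) for c in (S,T)])
E
```

```text
18.1167 [0.605 0.012 0.26 ] [ 0.448 -0.771 -1.064] -0.0011297789564995175
panel_round [[266.9, 147.5]] [[190.8, 390.1], [291.3, 350.1]] [ 0.632 -0.201  0.048]
panel_top [[188.4, 142.9]] [[294.7, 359.5], [220.5, 403.7]] [ 0.397 -0.173  0.083]
switch_tip [[251.8, 254.0]] [] 
board_rod [[209.9, 200.9]] [[213.4, 347.9], [223.2, 385.1]] [ 0.563 -0.083  0.135]
[([186.4, 334.8], 0.84), ([149.8, 393.4], 0.36)]
52 [array([210.6, 202.9]), array([218.4, 348.4])]
56 [array([210.8, 202.3]), array([215.6, 348.7])]
60 [array([211.3, 201.6]), array([212.7, 349. ])]
64 [array([212., 201.]), array([209.7, 349.2])]
```

Board reads about 59° and the panel's foot is about 6 mm in front of the ledge point. Now descend in front of the lever.

Emit:
servo_tool --pt "0 0 0 -0.6 0" --pt "0 0 0 -1.3 0" --pt "0 0 0 -2.0 0" --pt "0 0 0 -2.7 0" --pt "0 0 0 -3.4 0" --pt "0 0 0 -4.1 0" --pt "0 0 0 -4.5 0" --pt "0 0.2 0.05 -4.5 0" --pt "0 0.4 0.1 -4.5 0" --pt "0 0.6 0.14 -4.5 0"

```text
time: 19.4
eef_pos: [0.631, 0.0143, 0.0821]
tcp_rot: [0.735, 0.678, 0.004, 0.006]
contact_force: [0.3, -0.3, -0.1]
opening: -0.003
```

Emit:
servo_tool --pt "0 0.2 0.04 0 0" --pt "0 0.4 0.07 0 0" --pt "0 0.6 0.11 0 0" --pt "0 0.8 0.14 0 0" --pt "0 1.0 0.18 0 0" --pt "0 1.2 0.21 0 0" --pt "0 1.4 0.25 0 0" --pt "0 1.55 0.27 0 0" --pt "0 1.7 0.3 0 0" --pt "0 1.7 0.3 0 0"

```text
time: 20.23
eef_pos: [0.6972, 0.0261, 0.0811]
tcp_rot: [0.734, 0.679, 0.001, 0.003]
contact_force: [-6.2, -2.0, 2.6]
opening: -0.001
```

```bash
python3 - <<'E'
from h import *
np.set_printoptions(precision=3,suppress=True)
S=ctrl.read_camera('scene');s=ctrl.get_state();print(s['time'],s['eef_pos'],s['contact_force'])
p0=np.array([.687,.022,.035]);d=np.array([np.cos(.17),np.sin(.17),0])
for L in ctrl.landmark_of(S,'switch_tip')[:2]: print(L)
for a in (0,.6,.8,1.0,1.1): print(a,proj(S,p0+.07*(np.sin(a-.5)*d+np.cos(a-.5)*np.array([0,0,1])))[::-1])
E
```

```text
20.2833 [0.697 0.026 0.081] [-5.905 -0.997  1.767]
{'centre': [274.7, 258.2], 'conf': 0.71}
{'centre': [241.7, 347.3], 'conf': 0.3}
0 [250.273 251.253]
0.6 [261.718 255.216]
0.8 [267.818 256.787]
1.0 [274.683 258.37 ]
1.1 [278.303 259.142]
```

Emit:
servo_tool --pt "0 0.05 0.01 0 0" --pt "0 0.08 0.01 0 0" --pt "0 0.08 0.01 0 0" --pt "0 0.08 0.01 0 0" --pt "0 -0.3 -0.05 0 0" --pt "0 -0.8 -0.14 0 0" --pt "0 -1.0 -0.2 0.5 0" --pt "0 -1.0 -0.2 1.3 0" --pt "0 -1.0 -0.2 2.2 0" --pt "0 -1.0 -0.2 3.0 0"

```text
time: 21.17
eef_pos: [0.6576, 0.0179, 0.2031]
tcp_rot: [0.735, 0.678, 0.002, 0.004]
contact_force: [0.3, 1.0, 1.4]
opening: 0.001
```

Emit:
servo_tool --pt "0 0 0.5 0.3 0" --pt "0 0 1.2 0.6 0" --pt "0 0 1.9 1 0" --pt "0 0 2.6 1 0" --pt "0 0 3.3 1 0" --pt "0 0 4 1 0" --pt "0 0 4 1 0" --pt "0 0 4 1 0" --pt "0 0 4 1 0" --pt "0 0 4 1 0"

```text
time: 22.0
eef_pos: [0.658, 0.1768, 0.243]
tcp_rot: [0.735, 0.678, 0.002, 0.005]
contact_force: [-0.0, -0.3, -0.2]
opening: 0.004
```

```bash
python3 - <<'E'
from h import *
np.set_printoptions(precision=3,suppress=True)
S=ctrl.read_camera('scene');T=ctrl.read_camera('top')
s=ctrl.get_state();print(s['time'],s['eef_pos'],s['contact_force'])
for q,f,g in (('panel_round',lambda c:c<185,lambda c:370<c<420),('panel_top',lambda c:c<185,lambda c:370<c<420),('switch_tip',lambda c:235<c<275,lambda c:270<c<330),('board_rod',lambda c:c<230,lambda c:330<c<360)):
  a=[L for L in ctrl.landmark_of(S,q) if f(L['centre'][1])];b=[L for L in ctrl.landmark_of(T,q) if g(L['centre'][1])]
  print(q,[L['centre'] for L in a],[L['centre'] for L in b],tri([(S,a[0]['centre']),(T,b[0]['centre'])]) if a and b else '')
a=S['frame'][140:320,80:320];b=T['frame'][120:285,240:460]
save(dict(S,frame=np.hstack([cv2.resize(x,(400,300),interpolation=cv2.INTER_CUBIC) for x in(a,b)])),'c9.png')
E
```

```text
22.1 [0.658 0.177 0.243] [ 0.461 -0.458  1.246]
panel_round [[269.6, 150.4]] [[190.8, 391.8]] [ 0.633 -0.202  0.041]
panel_top [[187.6, 144.5]] [[219.2, 403.1]] [ 0.538 -0.193  0.184]
switch_tip [[275.2, 258.1]] [[152.6, 294.0]] [0.721 0.031 0.096]
board_rod [[212.5, 200.2]] [[212.6, 345.5]] [ 0.566 -0.081  0.131]
```

View pics/c9.png

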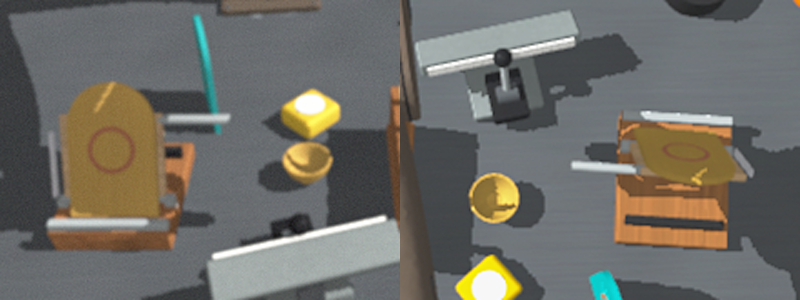

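```bash
python3 -c "
from plant import ctrl
print(ctrl.sign_off())"
```

```text
the job is handed in; nothing more can be done
None
```

I carried out all three parts and handed the job in at about 22 s on the robot's clock. No verdict was reported, so the results below rest on my own last checks.

- **Board:** raised by its rod to about 59° by camera, and it stayed there after release. While raising it, the tool force briefly reached about 48 N because my first arc was slightly off. I corrected this and the rest went smoothly.
- **Panel:** the brass round-topped panel was slid up out of the far slot and stood on the ledge. Its foot is about 7 mm in front of the ledge point and mid-width within a few mm. It leans at about 56°, so its face is within about 4° of the board's.
- **Switch:** the lever tip is where I predict it for about 1.0 rad (needed: above 0.8).
- **Rest of the scene:** the last picture shows the bowl and the tape where they were. I saw no disturbance of the other two panels, but did not measure them again afterwards. The gripper is in free air.

No check failed. The one small disagreement is the panel leaning about 3° flatter than the board, which is within camera error.

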